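# Index the next spark plug to the test electrode and set its gap by clicks

### The job

Get the next plug ready on the spark-plug tester: wind the black gap knob fully back (counter-clockwise) to its stop and lay the loose spark plug in the turntable's empty saddle, terminal outward. Then pull up the red index plunger, swing the table counter-clockwise to the next hole so that the plug faces the electrode and let the pin drop home, and only then feed the electrode in by exactly five clicks from the stop, without going past. Leave the tools and other things on the bench where they are.

Things in the scene. Friction and masses are not known exactly. Their poses are not given: they have to be found in the camera images.
- new_plug: The loose spark plug, lying level on the bench to the left of the tester: 71 mm long, about 50 g. z up, -y along its axis to the terminal nut, +y to the threaded end. Its hexagon is 20 mm across and 14 mm long; insulator and thread are 12 mm thick, the terminal nut 6 mm. Origin on its underside, 9 mm below the axis and 8 mm from plug_grip towards the terminal.
- plug_grip (a point): Middle of the loose plug's steel hexagon, on its axis, 9 mm above the bench: grip it here across the hexagon, along the point's x (20 mm). The terminal nut's face is 43 mm away along the point's -y, the threaded end's face 27 mm along +y.
- plug_terminal (a point): Face of the loose plug's terminal nut (the thin end beyond the white insulator), on its axis.
- saddle_seat (a point): Where plug_grip lies once seated in the empty saddle: 50 mm from the table's axis, 66 mm above the bench, 26 mm above the disc; goes round with the table. Saddle: two dark V posts 5 mm thick, 17 mm wide, 12 mm from this point to either side along the radius; the hexagon goes between (5 mm play), insulator and thread rest in the Vs. The other three saddles hold plugs fixed in place.
- saddle_outer (a point): Where plug_terminal lies once the plug is seated in the empty saddle: 43 mm outward from saddle_seat along the table's radius. At the start the empty saddle faces the robot.
- table_axis (a point): On the turntable's vertical axis, fixed to the tester, 26 mm above the bench. Its axes are the tester's: -x to the load side (where the empty saddle starts), -y to the electrode, z up. The aluminium disc is 148 mm across, its top 40 mm above the bench; the green base is 248 mm across with a tongue to -y under the electrode head.
- turntable (a joint): Turntable angle, rad: 0 at the start (locked), growing counter-clockwise seen from above. The index plate has four holes a quarter turn apart; the next hole counter-clockwise is at 1.571, where the empty saddle has come round to face the electrode. It turns with light friction once the pin is out.
- plunger_grip (a point): Middle of the red index-plunger knob, on the turntable's lug 92 mm from its axis, at the start to the robot's left of the empty saddle; 66 mm above the bench with the pin home. Knob 26 mm in diameter, 23 mm high; below it a 17 mm bush, and the lug's top 26 mm below this point. The knob spins freely on its stem: the hand need not turn while it carries the table round.
- index_plunger (a joint): Lift of the index pin, m: 0 home in a hole, 0.012 at most. Above 0.008 it is clear of the hole; a spring pushes it down with 6 N (home) to 10 N. Let go between holes it rides on the plate at 0.008; over a hole (within about 2 mm) it drops to 0.
- knob_grip (a point): On the vertical axis of the black fluted gap knob, at the height to grip it: 108 mm above the bench, 190 mm from the table's axis along the tester's -y. Knob 44 mm in diameter; its top is 12 mm above this point, its underside 17 mm below, the top of the 68 x 80 mm housing 24 mm below.
- gap_knob (a joint): Gap knob angle, rad: 0 at the back stop, growing clockwise seen from above, which feeds the electrode towards the table; front stop 1.83. Click stops every 15 degrees (0.2618 rad), at 0, 0.262, 0.524 ...; a spring ball draws it to the nearest with up to 0.14 N m. A white line on it points to black marks, one a click (red mark: back stop). It starts two to four clicks out.
- electrode_tip (a point): Brass point of the electrode, at the height of a seated plug's axis, 110 mm from the table's axis when the knob is at its back stop; each click moves it 2.5 mm towards the table.
- parts_dish: Bystander: pressed steel dish of old nuts and screws, 112 mm across, 33 mm high; origin at the middle of its underside.
- feeler_gauge: Bystander: feeler gauge with fanned leaves, 94 x 55 x 10 mm; origin at the middle of its underside.
- spanner_13: Bystander: combination spanner lying flat, 182 x 26 x 8 mm; origin at the middle of its underside.
- screwdriver_red: Bystander: screwdriver with a red handle, 159 x 22 mm; origin at the middle of its underside.
- sealant_tube: Bystander: blue and white sealant tube lying behind the tester, 190 x 56 x 38 mm; origin at the middle of its underside.

How it is judged:
On the way, in this order (a step that is already met when the one before it is completed fails the run):
1. gap knob wound fully back to its stop and the plug lying in the empty saddle, terminal outward and let go, the table still in its first hole (value of joint gap_knob below 0.09 rad and distance between plug_grip and saddle_seat below 0.008 m and distance between plug_terminal and saddle_outer below 0.009 m and contact force between the fingers and new_plug below 0.1 N and value of joint turntable between -0.05 and 0.05 rad), for 0.2 s.
2. table indexed one hole counter-clockwise and locked by the pin, plug still in its saddle, electrode still back (value of joint gap_knob below 0.09 rad and distance between plug_grip and saddle_seat below 0.008 m and distance between plug_terminal and saddle_outer below 0.009 m and value of joint turntable between 1.535 and 1.607 rad and value of joint index_plunger below 0.0015 m), for 0.2 s.
3. gap knob standing at five clicks from the stop (value of joint gap_knob between 1.2 and 1.42 rad and distance between plug_grip and saddle_seat below 0.008 m and distance between plug_terminal and saddle_outer below 0.009 m and value of joint turntable between 1.535 and 1.607 rad and value of joint index_plunger below 0.0015 m), for 0.2 s.
At the end, for the whole second after the job is handed in: The gap knob rests in its fifth click from the back stop (1.2 to 1.42 rad), the turntable is one hole on (1.571 within 0.036 rad) with the index pin home (under 1.5 mm), and the plug lies still in its saddle, terminal outward (hexagon within 8 mm, terminal within 9 mm of their places) (all of step 3 and contact force between the fingers and new_plug below 0.1 N and linear speed of new_plug below 0.02 m/s and velocity of joint gap_knob between -0.1 and 0.1 rad/s); the robot touches nothing.
It fails at once if the electrode is fed well past five clicks (knob over 1.52 rad, nearly the sixth click) (value of joint gap_knob above 1.52 rad).
It fails at once if a tool or other thing on the bench is pushed more than 30 mm (distance of any of parts_dish, feeler_gauge, spanner_13, screwdriver_red, sealant_tube from where it was at the start of the episode above 0.03 m).
It also fails if it takes over 67 s, if anything falls off the work surface, if the arm or the gripper's body presses on something with over 40 N, if the wrist force passes 120 N, or if a joint passes its speed limit or range.

### The arm

A 6-joint arm with a two-finger parallel gripper is mounted at the origin on a cart in front of the work surface, level with it; the furniture and walls round the work are solid. World frame = base frame: x ahead of the robot, y to its left, z up, the work surface at z = 0. Lengths are in m, angles in rad, forces in N, time in s.
With the tool pointing down it reaches from about 0.3 to 0.85 m from the base axis. Payload 5.4 kg.
Tool frame: the origin (TCP) lies midway between the tips of the shut fingers; the grasp point (between the pads) lies 19 mm behind it (robot.pinch_z is the distance from the TCP to the grasp point, in m); z points along the fingers, x is the direction in which the jaws open and shut, and the axes are right-handed (so a half turn about z gives the same grasp; the last joint's range is limited). The gripper opens to 85 mm and grips with 20 to 120 N. Pads are 22 mm wide; open, the fingers measure 114 mm over their backs; the gripper's body (76 mm by 85 mm) begins 54 mm behind the grasp point. The pads swing forward as they close: fully open they stand 13 mm farther back than shut.
Start: joints at [-1.384, 0.158, 1.597, -0, 1.386, -0.21], TCP at [0.222, -0.53, 0.231] pointing down, gripper open.
Joint ranges: [-2.91, 2.91], [-0.94, 2.29], [0.18, 2.7], [-1.29, 4.43], [0.17, 2.64], [-3, 3]. Speed limits (rad/s): [2.57, 2.57, 3.14, 3.14, 3.14, 3.14].

### API

Orientations are given as a rotation vector (axis times angle).
In Python, from rig import robot, grab_frame, camera_params gives the robot as it stands.
- The arm moves only by the tool servo_tool, never from a script. Its argument "deltas" is a list of rows, each an object of numbers: "hand": the closure, from 0 (fully open) to 1 (shut); "x", "y", "z": the shift along the tool's x, y, z in units of 25 mm (1.0 is 25 mm); "yaw": the turn about the tool's z in units of 5 degrees (1.0 is 5 degrees). In form: [{"hand": .., "x": .., "y": .., "z": .., "yaw": ..}, ...]. A call has 1 to 8 rows; each row is the pose to reach, as a shift and turn from the pose commanded when the call began, along the tool's axes at that moment; what a row does not reach only later rows make up. A row lasts 1/8 s, in which the tool goes at most 62.5 mm and 10.7 degrees, less where a joint would pass 70% of its speed; a pose out of reach is approached as far as the arm can. A call with a gripper value outside its range is refused whole. The fingers move at their own pace and stop on an object; "force" is the grip in N (left out, the last holds). Time passes only in rows, so rows that repeat a pose let the fingers close. It gives the time, the measured TCP pose, the force and the opening at its end, in the units of the state.
- robot.get_obs(): the state, without advancing time (a new reading comes with each control period).
- grab_frame(name): name is "scene" or "top"; returns (picture, depth): 420x560x3 uint8, blue, green, red; 420x560 float32, m along the optical axis (not along the pixel's ray), 0 where there is no reading.
- camera_params(name): a dict with "fx", "fy", "cx", "cy" (pixels), "camera_from_world" (4x4, takes a point from world to camera coordinates). Camera axes: x right, y down, z forward; pixel columns grow to the right and rows downward; lengths in m; the calibration is good to about 2 mm. A picture is of the moment at which its call begins. camera_params takes no time and is no camera call.
- robot.finish_job(): hands the job in, once; it reports no verdict.
The state is a dict: "clock": time; "q": joint angles; "qd": joint speeds; "joint_torque": joint torques, N m; "position": TCP position; "tool_rot": TCP orientation; "wrist_force": force on the tool from outside, world axes, zero at the start; "moment": the same for the moment, N m; "width": opening from 0.0 (shut) to 1.0 (fully open).
Only numpy, scipy, OpenCV 4.12 (cv2) and the standard library are available. Lean on these libraries where they do the work, as an engineer would, in place of code of your own. Each camera call takes 0.05 s, during which the arm holds its last target. There are 200 camera calls.

## Working session

There is one attempt and no reset: what is moved stays moved. The work goes in short steps, Python scripts to look and compute and a tool call to move; the robot and the scene stay as the last step left them, time stands still between calls to the robot, and variables do not carry over. Pictures are saved under pics/ and viewed, on a budget of 10 in all, crops included, one or two more only if the job needs it, and the job is handed in when it is done.

Besides the shell and the picture viewer there is one more tool, called after ">>>" by a JSON object that holds its "op" and its "data". servo_tool: Moves the arm, as the interface text tells. Its arguments: {"type":"object","properties":{"deltas":{"type":"array"},"force":{"type":"number"}},"required":["deltas"]}

```bash
mkdir -p pics
cat > h.py <<'E'
import numpy as np,cv2
from rig import robot,grab_frame,camera_params
def cloud(n):
    im,d=grab_frame(n);p=camera_params(n);v,u=np.mgrid[:420,:560]
    c=np.stack([(u-p['cx'])*d/p['fx'],(v-p['cy'])*d/p['fy'],d],-1)
    T=np.linalg.inv(p['camera_from_world'])
    w=c@T[:3,:3].T+T[:3,3]; w[d==0]=np.nan
    return im,w
E
python3 - <<'E'
from h import *
o=robot.get_obs();print(o)
for n in('scene','top'):
    im,w=cloud(n);cv2.imwrite(f'pics/{n}0.png',im);np.save(f'{n}0.npy',w)
    print(np.linalg.inv(camera_params(n)['camera_from_world']).round(3),camera_params(n)['fx'])
E
```

```text
{'clock': 0.0, 'q': array([-1.38408788e+00,  1.59071084e-01,  1.59823018e+00,  2.12441705e-05,
        1.38621630e+00, -2.10069395e-01]), 'qd': array([-0.00273085, -0.00010069, -0.00097034, -0.00015023, -0.00053584,
        0.00059668]), 'joint_torque': array([-6.59878260e-04, -3.95991790e+01, -3.31433988e+01, -2.01378675e-04,
        8.25963914e-03, -7.81820262e-06]), 'position': array([ 0.22209614, -0.52972156,  0.23030556]), 'tool_rot': array([-2.61453031e+00,  1.73927861e+00,  2.08853979e-03]), 'wrist_force': array([ 0.21414163, -0.08632031, -0.57022296]), 'moment': array([ 0.01744004, -0.01213207, -0.03609395]), 'width': 1.0029004711683354}
[[-0.734 -0.44   0.517 -0.149]
 [-0.679  0.455 -0.577  0.993]
 [ 0.019 -0.774 -0.633  0.956]
 [ 0.     0.     0.     1.   ]] 492.52028444554134
[[ 0.014 -0.995  0.104  0.455]
 [-1.    -0.015 -0.015  0.215]
 [ 0.016 -0.103 -0.995  1.224]
 [ 0.     0.     0.     1.   ]] 392.11667111766803
```

View pics/scene0.png

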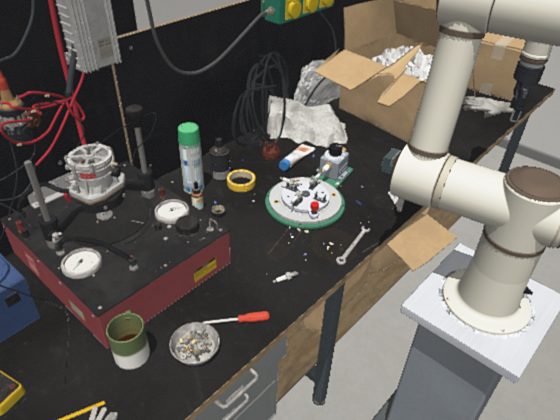

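View pics/top0.png

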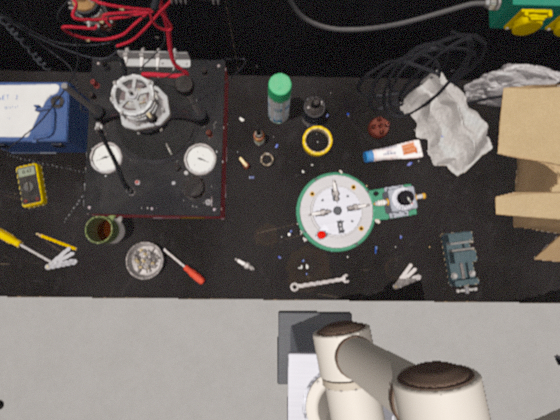

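Top view: table centre near (338,211), red plunger (322,235), gap knob (402,198), loose plug (244,264), and the empty saddle at (341,226). Next I measure these and view an enlarged crop.

Run:
```python
from h import *
w=np.load('top0.npy');im=cv2.imread('pics/top0.png')
cv2.imwrite('pics/c1.png',cv2.resize(im[165:285,225:435],(798,456),interpolation=cv2.INTER_CUBIC))
hsv=cv2.cvtColor(im,cv2.COLOR_BGR2HSV)
def sub(u0,u1,v0,v1,m):
    k=np.zeros(m.shape,bool);k[v0:v1,u0:u1]=1;return w[k&m]
red=((hsv[...,0]<8)|(hsv[...,0]>172))&(hsv[...,1]>120)
p=sub(312,332,225,245,red&(w[...,2]>.06));print('plunger',len(p),np.nanmedian(p,0),np.nanmin(p,0),np.nanmax(p,0))
p=sub(385,425,180,220,(w[...,2]>.112));print('knob',len(p),np.nanmean(p,0),np.nanmin(p,0),np.nanmax(p,0))
# disc by circle fit of z in .036-.044
p=sub(295,380,165,255,(w[...,2]>.034)&(w[...,2]<.046));c,r=cv2.minEnclosingCircle(p[:,:2].astype(np.float32));print('disc',len(p),c,r)
g=(hsv[...,0]>50)&(hsv[...,0]<95)&(hsv[...,1]>90)
p=sub(290,380,165,255,g&(w[...,2]<.034));
A=np.c_[2*p[:,:2],np.ones(len(p))];h,*_=np.linalg.lstsq(A,(p[:,:2]**2).sum(1),rcond=None);print('green',len(p),h,p.mean(0))
p=sub(230,260,252,275,w[...,2]>.006);
m,s=p.mean(0),np.linalg.eigh(np.cov(p[:,:2].T));print('plug',len(p),m,s,p.min(0),p.max(0))
a=(p-m)[:,:2]@s[1][:,1];
for t in np.arange(-.04,.04,.006):
    q=p[(a>=t)&(a<t+.006)]
    if len(q):print(round(t,3),len(q),q.mean(0).round(4),np.ptp((q-m)[:,:2]@s[1][:,0]).round(4),q[:,2].max().round(4))
```

```text
plunger 45 [0.51121103 0.07013259 0.0772336 ] [0.49963373 0.0575762  0.0699965 ] [0.52028043 0.07905336 0.08213051]
knob 187 [ 0.62013703 -0.16783509  0.11937717] [ 0.59879157 -0.18965796  0.11220778] [ 0.64219765 -0.14711279  0.12563971]
disc 1523 (0.576021671295166, -0.01361469179391861) 0.11845868825912476
green 675 [ 0.58819949  0.01251924 -0.33097365] [0.58151539 0.00765215 0.01398606]
plug 82 [0.41982272 0.29371165 0.01378233] EighResult(eigenvalues=array([2.13819713e-05, 2.81323893e-04]), eigenvectors=array([[-0.8875131 ,  0.46078249],
       [ 0.46078249,  0.8875131 ]])) [0.40433236 0.26992258 0.00606914] [0.45230967 0.33286373 0.02284687]
-0.034 1 [0.4043 0.2702 0.0083] 0.0 0.0083
-0.028 7 [0.4085 0.2722 0.0146] 0.0111 0.018
-0.022 7 [0.4114 0.2765 0.0151] 0.0094 0.0183
-0.016 8 [0.4128 0.283  0.0151] 0.0126 0.018
-0.01 13 [0.4182 0.2865 0.0166] 0.017 0.0223
-0.004 15 [0.4189 0.293  0.0172] 0.0204 0.0228
0.002 7 [0.4232 0.2983 0.0133] 0.0093 0.0165
0.008 7 [0.4244 0.3037 0.0107] 0.0094 0.0128
0.014 6 [0.4272 0.3094 0.0106] 0.0081 0.0132
0.02 5 [0.43   0.3142 0.0102] 0.0057 0.0121
0.026 2 [0.4311 0.3185 0.0066] 0.0068 0.0071
0.032 3 [0.433  0.3263 0.0061] 0.0109 0.0061
```

View pics/c1.png

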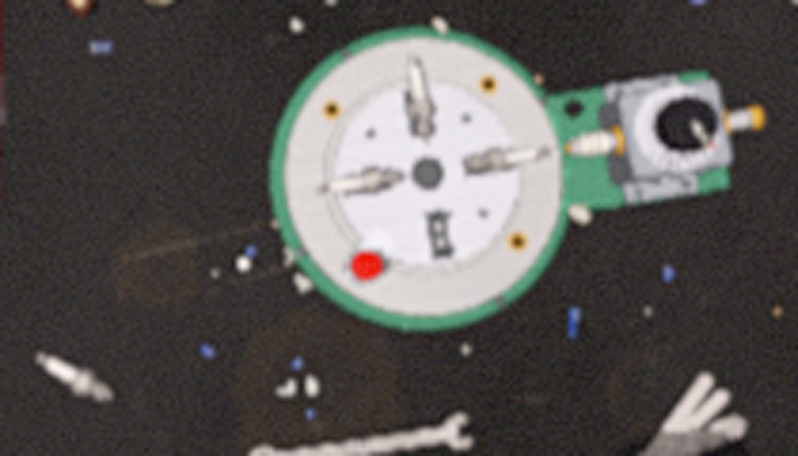

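```bash
cat >> h.py <<'E'
from scipy.spatial.transform import Rotation as R
def ray(n,u,v,z):
    p=camera_params(n);T=np.linalg.inv(p['camera_from_world'])
    d=T[:3,:3]@[(u-p['cx'])/p['fx'],(v-p['cy'])/p['fy'],1];return T[:3,3]+d*(z-T[2,3])/d[2]
def go(xyz,yaw=None):
    "deltas from measured pose to target TCP; yaw=world angle (deg) of tool x, taken mod 180"
    o=robot.get_obs();M=R.from_rotvec(o['tool_rot']).as_matrix();d=M.T@(np.array(xyz)-o['position'])/.025
    a=np.degrees(np.arctan2(M[1,0],M[0,0]))
    out=dict(d=d.round(2),xang=a.round(1),q6=np.degrees(o['q'][5]).round(1),tilt=M[:,2].round(3))
    if yaw is not None:
        t=(a-yaw+90)%180-90;out['yaw']=(t/5).round(2)
    print(out)
E
python3 - <<'E'
from h import *
w=np.load('top0.npy');im=cv2.imread('pics/top0.png')
P=lambda x,y:(225+(x+.5)/3.8-.5,165+(y+.5)/3.8-.5)
for n,x,y,z in[('hub',428,173,None),('post1',438,215,.066),('post2',442,252,.066),('plungertop',368,264,.0775),('knobtop',687,124,.12),('disc',424,182,.04)]:
    u,v=P(x,y);q=w[int(round(v)),int(round(u))];print(n,q.round(4),ray('top',u,v,z or q[2]).round(4))
for k in [(331,109),(488,84),(517,241)]: print('bolt',ray('top',*P(*k),.04).round(4))
# disc edge: light pixels of disc vs green: circle by green inner/outer outline at z
hsv=cv2.cvtColor(im,cv2.COLOR_BGR2HSV)
g=((hsv[...,0]>50)&(hsv[...,0]<95)&(hsv[...,1]>90)).astype(np.uint8)
ys,xs=np.nonzero(g[:,:365]);m=(xs>290)&(ys>165)&(ys<258);pts=np.c_[xs,ys][m]
hull=cv2.convexHull(pts.astype(np.int32))[:,0];hull=hull[hull[:,0]<350]
q=np.array([ray('top',u,v,.02)[:2] for u,v in hull]);A=np.c_[2*q,np.ones(len(q))];h=np.linalg.lstsq(A,(q**2).sum(1),rcond=None)[0];print('base circle',h[:2],np.sqrt(h[2]+h[0]**2+h[1]**2))
go((.6205,-.1684,.16),10);go((.42,.29,.12),-30)
E
```

```text
hub [0.5858 0.0184 0.0503] [0.5853 0.0176 0.0503]
post1 [0.552  0.0108 0.0577] [0.5506 0.0125 0.066 ]
post2 [0.5219 0.0083 0.0601] [0.5217 0.0095 0.066 ]
plungertop [0.5112 0.0703 0.0788] [0.511  0.0687 0.0775]
knobtop [ 0.6189 -0.1661  0.1162] [ 0.6176 -0.166   0.12  ]
disc [0.5769 0.0211 0.0479] [0.5791 0.0191 0.04  ]
bolt [0.637 0.094 0.04 ]
bolt [ 0.6594 -0.0328  0.04  ]
bolt [ 0.5329 -0.0552  0.04  ]
base circle [0.58540269 0.01802155] 0.12403189326914525
{'d': array([ -7.17, -20.28,   2.84]), 'xang': np.float64(-67.3), 'q6': np.float64(-12.0), 'tilt': array([-0.   ,  0.002, -1.   ]), 'yaw': np.float64(-15.45)}
{'d': array([-27.18, -19.97,   4.47]), 'xang': np.float64(-67.3), 'q6': np.float64(-12.0), 'tilt': array([-0.   ,  0.002, -1.   ]), 'yaw': np.float64(-7.45)}
```

>>> {"op": "servo_tool", "data": {"deltas": [{"hand":0,"x":-1.2,"y":-3.4,"z":0.5},{"hand":0,"x":-2,"y":-5.7,"z":0.8},{"hand":0,"x":-2.8,"y":-8,"z":1.1},{"hand":0,"x":-3.6,"y":-10.3,"z":1.4},{"hand":0,"x":-4.5,"y":-12.7,"z":1.8},{"hand":0,"x":-5.3,"y":-15,"z":2.1},{"hand":0,"x":-6.2,"y":-17.5,"z":2.5},{"hand":0,"x":-7.15,"y":-20.25,"z":2.84}]}}

```text
schema error: expected keys hand, x, y, z, yaw
```

>>> {"op": "servo_tool", "data": {"deltas": [{"hand":0},{"hand":0},{"hand":0}]}}

```text
schema error: expected keys hand, x, y, z, yaw
```

Run:
```python
from h import *
go((.6198,-.1682,.089))
for n in('scene','top'):
    im,w=cloud(n);cv2.imwrite(f'pics/{n}1.png',im)
    p=camera_params(n);q=p['camera_from_world']@[.62,-.168,.11,1];u=int(p['fx']*q[0]/q[2]+p['cx']);v=int(p['fy']*q[1]/q[2]+p['cy']);print(u,v)
    cv2.imwrite(f'pics/{n}1c.png',cv2.resize(im[v-40:v+40,u-50:u+50],None,fx=4,fy=4,interpolation=cv2.INTER_CUBIC))
a=[cv2.imread(f'pics/{n}1c.png') for n in('scene','top')];cv2.imwrite('pics/k1.png',np.hstack(a))
```

```text
{'d': array([ -7.18, -20.26,   5.68]), 'xang': np.float64(-67.3), 'q6': np.float64(-12.0), 'tilt': array([-0.   ,  0.002, -1.   ])}
334 147
404 196
```

View pics/k1.png

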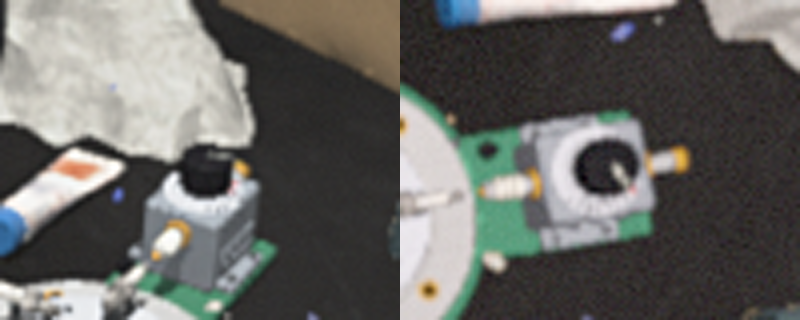

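The arm did not move because every row needs all its keys. The crops show the knob clear, with its white line near (622,175) and the red back mark near (633,188).

>>> {"op": "servo_tool", "data": {"deltas": [{"hand":0,"x":-1.2,"y":-3.4,"z":0.5,"yaw":0},{"hand":0,"x":-2,"y":-5.7,"z":0.8,"yaw":0},{"hand":0,"x":-2.8,"y":-8,"z":1.1,"yaw":0},{"hand":0,"x":-3.6,"y":-10.3,"z":1.4,"yaw":0},{"hand":0,"x":-4.5,"y":-12.7,"z":1.8,"yaw":0},{"hand":0,"x":-5.3,"y":-15,"z":2.1,"yaw":0},{"hand":0,"x":-6.2,"y":-17.5,"z":2.5,"yaw":0},{"hand":0,"x":-7.18,"y":-20.26,"z":2.84,"yaw":0}]}}

```text
clock: 1.2
position: [0.5903, -0.1955, 0.165]
tool_rot: [2.616, -1.74, -0.0]
wrist_force: [0.2, -1.6, 0.1]
width: 0.999
```

>>> {"op": "servo_tool", "data": {"deltas": [{"hand":0,"x":0,"y":0,"z":0,"yaw":0},{"hand":0,"x":0,"y":0,"z":0,"yaw":0}]}}

```text
clock: 1.45
position: [0.5888, -0.1972, 0.1652]
tool_rot: [2.616, -1.739, -0.001]
wrist_force: [-0.2, -1.6, 0.5]
width: 0.999
```

Run:
```python
from h import *
go((.6198,-.1682,.089))
```

```text
{'d': array([-0.59, -1.6 ,  3.05]), 'xang': np.float64(-67.2), 'q6': np.float64(37.6), 'tilt': array([-0.001, -0.   , -1.   ])}
```

>>> {"op": "servo_tool", "data": {"deltas": [{"hand":0,"x":-0.59,"y":-1.6,"z":0,"yaw":0},{"hand":0,"x":-0.59,"y":-1.6,"z":1.0,"yaw":0},{"hand":0,"x":-0.59,"y":-1.6,"z":2.0,"yaw":0},{"hand":0,"x":-0.59,"y":-1.6,"z":2.97,"yaw":0},{"hand":0,"x":-0.59,"y":-1.6,"z":2.97,"yaw":0}]}}

```text
clock: 2.08
position: [0.6179, -0.1689, 0.0893]
tool_rot: [2.613, -1.742, -0.007]
wrist_force: [-1.3, -0.2, 0.7]
width: 1.001
```

>>> {"op": "servo_tool", "data": {"deltas": [{"hand":0.3,"x":0,"y":0,"z":0,"yaw":0},{"hand":0.6,"x":0,"y":0,"z":0,"yaw":0},{"hand":0.6,"x":0,"y":0,"z":0,"yaw":0},{"hand":0.6,"x":0,"y":0,"z":0,"yaw":0},{"hand":0.6,"x":0,"y":0,"z":0,"yaw":0}], "force": 40}}

```text
clock: 2.7
position: [0.6209, -0.1684, 0.0931]
tool_rot: [-2.616, 1.74, -0.003]
wrist_force: [-3.4, 0.8, 5.5]
width: 0.503
```

Run:
```python
from h import *
go((.6198,-.1682,.091));o=robot.get_obs();print(o['width'],o['wrist_force'],o['moment'])
```

```text
{'d': array([-0.02,  0.04,  0.08]), 'xang': np.float64(-67.3), 'q6': np.float64(41.4), 'tilt': array([ 0.001, -0.001, -1.   ])}
0.5031542372345729 [-3.37357772  0.76456158  5.48492218] [ 0.15398872  0.43173575 -0.05948991]
```

>>> {"op": "servo_tool", "data": {"deltas": [{"hand":0.6,"x":0,"y":0,"z":0,"yaw":-1.5},{"hand":0.6,"x":0,"y":0,"z":0,"yaw":-3},{"hand":0.6,"x":0,"y":0,"z":0,"yaw":-4.5},{"hand":0.6,"x":0,"y":0,"z":0,"yaw":-5.5},{"hand":0.6,"x":0,"y":0,"z":0,"yaw":-5.5}]}}

```text
clock: 3.32
position: [0.6199, -0.1669, 0.0931]
tool_rot: [-2.954, 1.066, 0.003]
wrist_force: [-7.4, 4.1, 9.8]
width: 0.501
```

Run:
```python
from h import *
go((.6198,-.1682,.091));o=robot.get_obs();print(o['width'],o['wrist_force'],o['moment'])
```

```text
{'d': array([0.03, 0.04, 0.08]), 'xang': np.float64(-39.7), 'q6': np.float64(13.8), 'tilt': array([-0.001,  0.002, -1.   ])}
0.501459596272988 [-7.35468937  4.05780386  9.84161094] [0.81520851 1.09192267 0.03203077]
```

>>> {"op": "servo_tool", "data": {"deltas": [{"hand":0.6,"x":0,"y":0,"z":0,"yaw":-1},{"hand":0.6,"x":0,"y":0,"z":0,"yaw":-2},{"hand":0.6,"x":0,"y":0,"z":0,"yaw":-3},{"hand":0.6,"x":0,"y":0,"z":0,"yaw":-3}]}}

```text
clock: 3.82
position: [0.6201, -0.1641, 0.0926]
tool_rot: [-3.063, 0.67, 0.004]
wrist_force: [-5.0, 14.0, 10.9]
width: 0.502
```

Run:
```python
from h import *
go((.6198,-.1682,.091));o=robot.get_obs();print(o['width'],o['wrist_force'],o['moment'])
```

```text
{'d': array([0.06, 0.16, 0.06]), 'xang': np.float64(-24.7), 'q6': np.float64(-1.2), 'tilt': array([-0.001,  0.006, -1.   ])}
0.502053135078067 [-4.97556067 13.96337416 10.89094379] [ 2.10894086  0.83938183 -0.04894185]
```

>>> {"op": "servo_tool", "data": {"deltas": [{"hand":0.3,"x":0,"y":0,"z":0,"yaw":0},{"hand":0.3,"x":0,"y":0,"z":0,"yaw":0},{"hand":0.3,"x":0,"y":0,"z":0,"yaw":0}]}}

```text
clock: 4.2
position: [0.6204, -0.1685, 0.0913]
tool_rot: [3.068, -0.674, 0.001]
wrist_force: [-0.0, -0.6, -0.2]
width: 0.697
```

Run:
```python
from h import *
go((.6198,-.1682,.091));o=robot.get_obs();print(o['position'],o['width'],o['wrist_force'],o['moment'])
```

```text
{'d': array([-0.03, -0.  ,  0.01]), 'xang': np.float64(-24.8), 'q6': np.float64(-1.1), 'tilt': array([ 0., -0., -1.])}
[ 0.62039674 -0.16847926  0.09134429] 0.6973184365283216 [-0.01945819 -0.64302966 -0.20684216] [ 0.05940494  0.03268558 -0.00557036]
```

>>> {"op": "servo_tool", "data": {"deltas": [{"hand":0.6,"x":0,"y":0,"z":0,"yaw":0},{"hand":0.6,"x":0,"y":0,"z":0,"yaw":0},{"hand":0.6,"x":0,"y":0,"z":0,"yaw":0},{"hand":0.6,"x":0,"y":0,"z":0,"yaw":0}]}}

```text
clock: 4.7
position: [0.6185, -0.1675, 0.0916]
tool_rot: [-3.068, 0.673, 0.008]
wrist_force: [-8.9, 3.0, 7.2]
width: 0.502
```

Run:
```python
from h import *
go((.6198,-.1682,.091));o=robot.get_obs();print(o['position'],o['width'],o['wrist_force'],o['moment'])
```

```text
{'d': array([0.06, 0.  , 0.02]), 'xang': np.float64(-24.8), 'q6': np.float64(-1.1), 'tilt': array([-0.005,  0.002, -1.   ])}
[ 0.61845192 -0.1674707   0.09157547] 0.5020788980511409 [-8.91878066  3.00940854  7.21683449] [ 0.50479444  1.42206537 -0.03940852]
```

>>> {"op": "servo_tool", "data": {"deltas": [{"hand":0.3,"x":0,"y":0,"z":0,"yaw":0},{"hand":0.3,"x":-0.1,"y":0.1,"z":0,"yaw":0},{"hand":0.3,"x":-0.1,"y":0.1,"z":0,"yaw":0}]}}

```text
clock: 5.08
position: [0.6169, -0.1695, 0.0912]
tool_rot: [3.068, -0.674, 0.0]
wrist_force: [-1.0, -0.7, 0.2]
width: 0.698
```

Run:
```python
from h import *
go((.6173,-.1699,.091));o=robot.get_obs();print(o['position'],o['width'],o['wrist_force'],o['moment'])
```

```text
{'d': array([0.02, 0.01, 0.01]), 'xang': np.float64(-24.8), 'q6': np.float64(-1.4), 'tilt': array([ 0., -0., -1.])}
[ 0.61685407 -0.16954839  0.09120041] 0.698040723737402 [-0.95959794 -0.67999507  0.22615567] [-0.02877279 -0.01235373 -0.00986391]
```

>>> {"op": "servo_tool", "data": {"deltas": [{"hand":0.6,"x":0,"y":0,"z":0,"yaw":0},{"hand":0.6,"x":0,"y":0,"z":0,"yaw":0},{"hand":0.6,"x":0,"y":0,"z":0,"yaw":0},{"hand":0.6,"x":0,"y":0,"z":0,"yaw":0}]}}

```text
clock: 5.58
position: [0.6174, -0.1696, 0.0916]
tool_rot: [3.068, -0.674, 0.002]
wrist_force: [1.1, -1.5, 1.6]
width: 0.502
```

Run:
```python
from h import *
go((.6173,-.1699,.091));o=robot.get_obs();print(o['position'],o['width'],o['wrist_force'],o['moment'])
```

```text
{'d': array([0.  , 0.01, 0.03]), 'xang': np.float64(-24.8), 'q6': np.float64(-1.4), 'tilt': array([ 0.001, -0.001, -1.   ])}
[ 0.61740811 -0.16957253  0.09163686] 0.5016698413372875 [ 1.06752775 -1.47184045  1.60079882] [-0.20881436 -0.17866977 -0.01845964]
```

Much better centred, with the forces now small. I keep winding back and watch the moment.

>>> {"op": "servo_tool", "data": {"deltas": [{"hand":0.6,"x":0,"y":0,"z":0,"yaw":-1},{"hand":0.6,"x":0,"y":0,"z":0,"yaw":-2},{"hand":0.6,"x":0,"y":0,"z":0,"yaw":-2}]}}

```text
clock: 5.95
position: [0.6174, -0.1695, 0.0916]
tool_rot: [3.115, -0.405, 0.002]
wrist_force: [1.1, -0.9, 0.7]
width: 0.503
```

Run:
```python
from h import *
go((.6173,-.1699,.091));o=robot.get_obs();print(o['width'],o['wrist_force'],o['moment'],o['joint_torque'][5])
```

```text
{'d': array([0.  , 0.02, 0.02]), 'xang': np.float64(-14.8), 'q6': np.float64(-11.3), 'tilt': array([ 0.001, -0.   , -1.   ])}
0.5034695341709785 [ 1.08238124 -0.93196424  0.71193551] [-0.08780808 -0.29789116  0.0370959 ] -0.22789823357015848
```

>>> {"op": "servo_tool", "data": {"deltas": [{"hand":0.6,"x":0,"y":0,"z":0,"yaw":-1},{"hand":0.6,"x":0,"y":0,"z":0,"yaw":-2},{"hand":0.6,"x":0,"y":0,"z":0,"yaw":-2}]}}

```text
clock: 6.32
position: [0.6173, -0.1694, 0.0915]
tool_rot: [3.138, -0.133, 0.001]
wrist_force: [0.6, -1.2, 2.4]
width: 0.501
```

Run:
```python
from h import *
go((.6173,-.1699,.091));o=robot.get_obs();print(o['width'],o['wrist_force'],o['moment'],o['joint_torque'][5])
```

```text
{'d': array([0.  , 0.02, 0.02]), 'xang': np.float64(-4.9), 'q6': np.float64(-21.3), 'tilt': array([ 0.001, -0.   , -1.   ])}
0.5013360513296284 [ 0.6230607  -1.15045612  2.35240204] [-0.12228939 -0.32906455  0.02562452] -0.2375085186213255
```

>>> {"op": "servo_tool", "data": {"deltas": [{"hand":0.6,"x":0,"y":0,"z":0,"yaw":-1},{"hand":0.6,"x":0,"y":0,"z":0,"yaw":-2},{"hand":0.6,"x":0,"y":0,"z":0,"yaw":-3},{"hand":0.6,"x":0,"y":0,"z":0,"yaw":-3}]}}

```text
clock: 6.82
position: [0.6172, -0.1693, 0.0914]
tool_rot: [3.129, 0.277, 0.001]
wrist_force: [1.4, -1.1, 2.4]
width: 0.506
```

Run:
```python
from h import *
go((.6173,-.1699,.091));o=robot.get_obs();print(o['width'],o['wrist_force'],o['moment'],o['joint_torque'][5])
```

```text
{'d': array([0.  , 0.03, 0.02]), 'xang': np.float64(10.1), 'q6': np.float64(-36.2), 'tilt': array([ 0., -0., -1.])}
0.5055769356505545 [ 1.3757398  -1.14206379  2.40402418] [-0.08011761 -0.19406422 -0.01027906] -0.24108127690851688
```

>>> {"op": "servo_tool", "data": {"deltas": [{"hand":0.2,"x":0,"y":0,"z":0,"yaw":0},{"hand":0,"x":0,"y":0,"z":0,"yaw":0},{"hand":0,"x":0,"y":0,"z":-1.5,"yaw":0},{"hand":0,"x":0,"y":0,"z":-3.5,"yaw":0},{"hand":0,"x":-2,"y":2,"z":-4,"yaw":0},{"hand":0,"x":-4,"y":2,"z":-4,"yaw":0},{"hand":0,"x":-6,"y":2,"z":-4,"yaw":0},{"hand":0,"x":-6,"y":2,"z":-4,"yaw":0}]}}

```text
clock: 7.82
position: [0.4751, -0.2449, 0.1901]
tool_rot: [-3.127, -0.274, 0.004]
wrist_force: [0.3, -1.0, -0.1]
width: 1.0
```

Run:
```python
from h import *
L=[]
for n in('scene','top'):
    im,w=cloud(n);cv2.imwrite(f'pics/{n}2.png',im);v,u=dict(scene=(147,334),top=(196,404))[n]
    L.append(cv2.resize(im[v-20:v+20,u-25:u+25],None,fx=8,fy=8,interpolation=cv2.INTER_CUBIC))
cv2.imwrite('pics/k2.png',np.hstack(L));go((.418,.291,.12),-28.5)
```

```text
{'d': array([  1.41, -21.53,   2.85]), 'xang': np.float64(10.2), 'q6': np.float64(-50.2), 'tilt': array([ 0.,  0., -1.]), 'yaw': np.float64(7.73)}
```

View pics/k2.png

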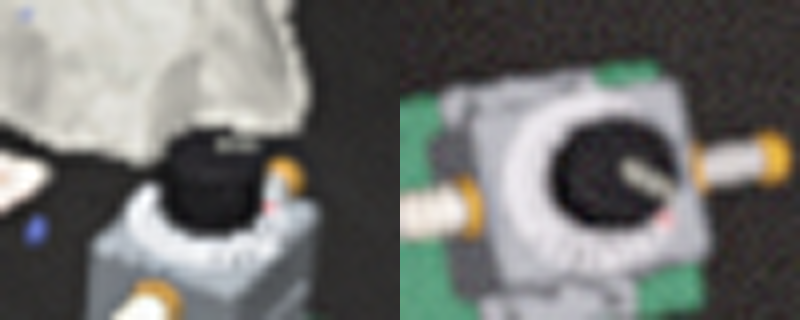

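The white line has moved from about 56° to about 24° below image-right, and appears to point at the red mark near (665,217). I verify this in world coordinates by ray intersection.

Run:
```python
from h import *
P=lambda x,y:(379+(x-400+.5)/8-.5,176+(y+.5)/8-.5)
c=np.array([.6173,-.1697])
for n,x,y,z in[('inner',630,168,.12),('tip',670,195,.12),('red',665,217,.086),('knobc',613,172,.12)]:
    q=ray('top',*P(x,y),z);d=q[:2]-c;print(n,q.round(4),np.degrees(np.arctan2(d[1],d[0])).round(1))
```

```text
inner [ 0.6197 -0.1715  0.12  ] -35.9
tip [ 0.6102 -0.1856  0.12  ] -113.9
red [ 0.6068 -0.1959  0.086 ] -111.8
knobc [ 0.6182 -0.1653  0.12  ] 78.4
```

>>> {"op": "servo_tool", "data": {"deltas": [{"hand":0,"x":0.15,"y":-2,"z":0,"yaw":1},{"hand":0,"x":0.3,"y":-4.5,"z":0,"yaw":2},{"hand":0,"x":0.5,"y":-7,"z":0,"yaw":3},{"hand":0,"x":0.65,"y":-9.5,"z":0,"yaw":4},{"hand":0,"x":0.8,"y":-12,"z":0.5,"yaw":5},{"hand":0,"x":1,"y":-14.5,"z":1,"yaw":6},{"hand":0,"x":1.2,"y":-17,"z":1.5,"yaw":7},{"hand":0,"x":1.3,"y":-19.5,"z":2,"yaw":7.73}]}}

```text
clock: 8.93
position: [0.4249, 0.2379, 0.1427]
tool_rot: [-3.044, 0.773, -0.003]
wrist_force: [1.2, -0.2, 0.8]
width: 1.003
```

Run:
```python
from h import *
go((.418,.291,.1),-28.5)
```

```text
{'d': array([-1.26, -1.73,  1.71]), 'xang': np.float64(-28.5), 'q6': np.float64(43.5), 'tilt': array([ 0.002,  0.001, -1.   ]), 'yaw': np.float64(0.0)}
```

Run:
```python
from h import *
im=cv2.imread('pics/top0.png')[250:280,224:264]
s=cv2.imread('pics/scene0.png')[260:290,266:306]
cv2.imwrite('pics/plug.png',np.hstack([cv2.resize(a,(400,300),interpolation=cv2.INTER_CUBIC) for a in(im,s)]))
```

```text
(no output)
```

View pics/plug.png

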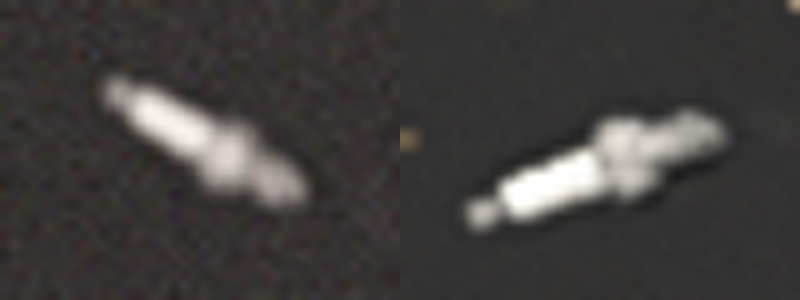

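Top crop: terminal end at (104,82), hexagon (228,156), thread end (306,197). In the scene crop the hexagon is at (628,157).

Run:
```python
from h import *
P=lambda x,y,a,b:(a+(x+.5)/10-.5,b+(y+.5)/10-.5)
t=ray('top',*P(104,82,224,250),.009)[:2];e=ray('top',*P(306,197,224,250),.009)[:2];h=ray('top',*P(228,156,224,250),.011)[:2]
t2=ray('scene',*P(68,222,266,260),.009)[:2];e2=ray('scene',*P(328,130,266,260),.009)[:2];h2=ray('scene',*P(228,157,266,260),.009)[:2]
for a,b,c in((t,e,h),(t2,e2,h2)):
    u=(a-b)/np.linalg.norm(a-b);print(a,b,c,np.linalg.norm(a-b),np.degrees(np.arctan2(u[1],u[0])),'hex from ends',b+u*(.027+(np.linalg.norm(a-b)-.071)/2))
```

```text
[0.4378396  0.32932872] [0.40364735 0.26661173] [0.41586079 0.2906495 ] 0.07143199714727431 61.401528618377036 hex from ends [0.41667479 0.29050726]
[0.42956936 0.33432791] [0.40203735 0.2624618 ] [0.41475087 0.28818966] 0.07695940521460713 69.03809545210994 hex from ends [0.4127625 0.2904574]
```

>>> {"op": "servo_tool", "data": {"deltas": [{"hand":0.4,"x":-0.7,"y":-1.0,"z":1,"yaw":0},{"hand":0.4,"x":-1.31,"y":-1.68,"z":2,"yaw":0},{"hand":0.4,"x":-1.31,"y":-1.68,"z":3,"yaw":0},{"hand":0.4,"x":-1.31,"y":-1.68,"z":3,"yaw":0}]}}

```text
clock: 9.43
position: [0.4141, 0.2878, 0.0656]
tool_rot: [3.044, -0.768, -0.006]
wrist_force: [0.0, 0.8, 0.4]
width: 0.602
```

Run:
```python
from h import *
go((.4162,.2905,.004),-28.5)
```

```text
{'d': array([ 0.03, -0.14,  2.46]), 'xang': np.float64(-28.3), 'q6': np.float64(49.4), 'tilt': array([-0.004, -0.001, -1.   ]), 'yaw': np.float64(0.04)}
```

>>> {"op": "servo_tool", "data": {"deltas": [{"hand":0.4,"x":0,"y":-0.1,"z":1.0,"yaw":0},{"hand":0.4,"x":0,"y":-0.1,"z":1.8,"yaw":0},{"hand":0.4,"x":0,"y":-0.1,"z":1.8,"yaw":0},{"hand":0.4,"x":0,"y":-0.1,"z":1.8,"yaw":0}]}}

```text
clock: 9.93
position: [0.4181, 0.2899, 0.0239]
tool_rot: [-3.044, 0.771, -0.003]
wrist_force: [-1.3, -0.7, 0.1]
width: 0.6
```

Run:
```python
from h import *
go((.4162,.2905,.004),-28.5)
```

```text
{'d': array([-0.08,  0.02,  0.8 ]), 'xang': np.float64(-28.4), 'q6': np.float64(49.5), 'tilt': array([ 0.002,  0.001, -1.   ]), 'yaw': np.float64(0.02)}
```

>>> {"op": "servo_tool", "data": {"deltas": [{"hand":0.4,"x":-0.06,"y":0.02,"z":0.4,"yaw":0},{"hand":0.4,"x":-0.06,"y":0.02,"z":0.8,"yaw":0},{"hand":0.4,"x":-0.06,"y":0.02,"z":0.8,"yaw":0},{"hand":0.6,"x":-0.06,"y":0.02,"z":0.8,"yaw":0},{"hand":0.85,"x":-0.06,"y":0.02,"z":0.8,"yaw":0},{"hand":0.85,"x":-0.06,"y":0.02,"z":0.8,"yaw":0},{"hand":0.85,"x":-0.06,"y":0.02,"z":0.8,"yaw":0},{"hand":0.85,"x":-0.06,"y":0.02,"z":0.8,"yaw":0}], "force": 30}}

```text
clock: 10.92
position: [0.4155, 0.2897, 0.0027]
tool_rot: [-3.045, 0.771, -0.001]
wrist_force: [-0.2, 0.1, 2.5]
width: 0.216
```

Run:
```python
from h import *
go((.4162,.2905,.004),-28.5);print(robot.get_obs()['position'])
```

```text
{'d': array([ 0.01, -0.04, -0.05]), 'xang': np.float64(-28.4), 'q6': np.float64(49.6), 'tilt': array([ 0.001,  0.   , -1.   ]), 'yaw': np.float64(0.02)}
[0.41549923 0.28966706 0.00267054]
```

>>> {"op": "servo_tool", "data": {"deltas": [{"hand":0.85,"x":0,"y":0,"z":-1,"yaw":0},{"hand":0.85,"x":0,"y":0,"z":-3,"yaw":0},{"hand":0.85,"x":0,"y":0,"z":-5,"yaw":-1.5},{"hand":0.85,"x":1.2,"y":1,"z":-5.5,"yaw":-3.5},{"hand":0.85,"x":2.4,"y":2,"z":-5.5,"yaw":-5.5},{"hand":0.85,"x":3.6,"y":3,"z":-5.5,"yaw":-7.5},{"hand":0.85,"x":4.8,"y":4,"z":-5.5,"yaw":-9.5},{"hand":0.85,"x":5.5,"y":4.5,"z":-5.5,"yaw":-11.5}]}}

```text
clock: 11.92
position: [0.4829, 0.1236, 0.1397]
tool_rot: [-3.039, -0.795, 0.0]
wrist_force: [0.5, 0.8, -0.8]
width: 0.212
```

Run:
```python
from h import *
go((.536,.010,.13),100)
```

```text
{'d': array([-0.37,  5.  ,  0.39]), 'xang': np.float64(29.3), 'q6': np.float64(-28.9), 'tilt': array([-0., -0., -1.]), 'yaw': np.float64(-14.14)}
```

>>> {"op": "servo_tool", "data": {"deltas": [{"hand":0.85,"x":0,"y":0.6,"z":0,"yaw":-2},{"hand":0.85,"x":-0.1,"y":1.2,"z":0,"yaw":-4},{"hand":0.85,"x":-0.1,"y":1.8,"z":0,"yaw":-6},{"hand":0.85,"x":-0.2,"y":2.6,"z":0,"yaw":-8},{"hand":0.85,"x":-0.2,"y":3.3,"z":0,"yaw":-10},{"hand":0.85,"x":-0.3,"y":4,"z":0.2,"yaw":-12},{"hand":0.85,"x":-0.37,"y":4.8,"z":0.2,"yaw":-14},{"hand":0.85,"x":-0.37,"y":5,"z":0.39,"yaw":-14.14}]}}

```text
clock: 12.92
position: [0.5357, 0.0108, 0.13]
tool_rot: [2.027, 2.4, 0.0]
wrist_force: [-0.4, -0.1, -0.8]
width: 0.212
```

>>> {"op": "servo_tool", "data": {"deltas": [{"hand":0.85,"x":0,"y":0,"z":0,"yaw":0},{"hand":0.85,"x":0,"y":0,"z":0,"yaw":0}]}}

```text
clock: 13.18
position: [0.5349, 0.0122, 0.1299]
tool_rot: [-2.025, -2.401, 0.0]
wrist_force: [0.6, -0.2, 0.0]
width: 0.209
```

Run:
```python
from h import *
go((.536,.010,.0597),100);print(robot.get_obs()['position'])
L=[]
for n in('scene','top'):
    im,w=cloud(n);cv2.imwrite(f'pics/{n}3.png',im);np.save(f'{n}3.npy',w)
    p=camera_params(n);q=p['camera_from_world']@[.53,.005,.1,1];u=int(p['fx']*q[0]/q[2]+p['cx']);v=int(p['fy']*q[1]/q[2]+p['cy']);print(u,v)
    L.append(cv2.resize(im[v-40:v+40,u-40:u+40],(400,400),interpolation=cv2.INTER_CUBIC))
cv2.imwrite('pics/s3.png',np.hstack(L))
```

```text
{'d': array([-0.1 ,  0.03,  2.81]), 'xang': np.float64(99.7), 'q6': np.float64(-111.4), 'tilt': array([-0.001,  0.   , -1.   ]), 'yaw': np.float64(-0.05)}
[0.53488223 0.01221074 0.12990826]
323 183
344 227
```

View pics/s3.png

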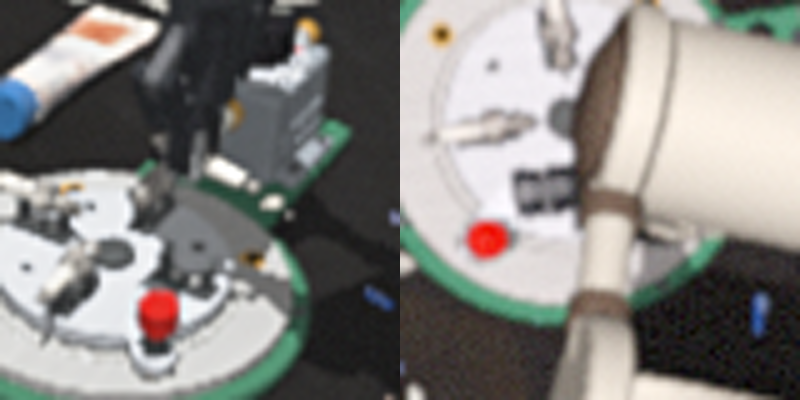

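Run:
```python
from h import *
w=np.load('scene3.npy');im=cv2.imread('pics/scene3.png')
o=robot.get_obs();a=np.radians(190);u=np.array([np.cos(a),np.sin(a)]);t=np.array([-u[1],u[0]])
c=o['position'][:2];r=(w[...,:2]-c)@u;s=(w[...,:2]-c)@t
m=(abs(s)<.02)&(r>-.05)&(r<.07)&(w[...,2]>.112)&(w[...,2]<.16)
for r0 in np.arange(-.045,.065,.005):
    k=m&(r>=r0)&(r<r0+.005)
    if k.sum():print(r0.round(3),k.sum(),'s',s[k].min().round(4),s[k].max().round(4),'z',w[k][:,2].min().round(4),w[k][:,2].max().round(4))
print('r range near axis',r[m&(abs(w[...,2]-.137)<.01)].min(),r[m].max())
# saddle posts from initial scene + top clouds, tester frame about (.5854,.018)
c=np.array([.5854,.018])
for n in('scene0','top0'):
    w=np.load(n+'.npy');r=(w[...,:2]-c)@u;s=(w[...,:2]-c)@t
    k=(r>.025)&(r<.075)&(abs(s)<.018)&(w[...,2]>.05)&(w[...,2]<.08)
    q=np.c_[r[k],s[k],w[k][:,2]];print(n,len(q),np.percentile(q,[5,50,95],axis=0).round(4).tolist())
    print(np.histogram(q[:,0],np.arange(.025,.077,.004)));print('s near',[ (q[(q[:,0]>a)&(q[:,0]<b),1].min().round(4),q[(q[:,0]>a)&(q[:,0]<b),1].max().round(4)) for a,b in((.033,.045),(.055,.068)) if ((q[:,0]>a)&(q[:,0]<b)).any()])
```

```text
-0.03 1 s -0.0028 -0.0028 z 0.1424 0.1424
-0.025 3 s -0.0077 -0.0016 z 0.1405 0.1477
-0.02 4 s -0.0117 -0.0044 z 0.1426 0.1474
-0.015 1 s -0.0121 -0.0121 z 0.1348 0.1348
-0.01 2 s -0.0182 -0.0165 z 0.1339 0.134
-0.005 1 s -0.0193 -0.0193 z 0.1474 0.1474
-0.0 10 s -0.018 0.0101 z 0.1334 0.159
0.005 30 s -0.02 0.0156 z 0.1352 0.1599
0.01 16 s -0.0196 0.0122 z 0.1344 0.1593
0.015 5 s -0.0043 -0.001 z 0.1325 0.1435
0.02 5 s -0.0066 -0.0022 z 0.1348 0.1421
0.025 5 s -0.0079 -0.0009 z 0.1355 0.1404
0.03 6 s -0.0062 0.0004 z 0.1331 0.1422
0.035 4 s -0.0021 0.0027 z 0.129 0.1361
0.04 2 s -0.0008 0.0015 z 0.1329 0.1346
r range near axis -0.0268176028907645 0.04210931717237155
scene0 36 [[0.0336, -0.0088, 0.0504], [0.0592, -0.0013, 0.0579], [0.0683, 0.0055, 0.0648]]
(array([ 0,  1,  7,  7,  0,  0,  0,  2,  1,  6, 11,  1]), array([0.025, 0.029, 0.033, 0.037, 0.041, 0.045, 0.049, 0.053, 0.057,
       0.061, 0.065, 0.069, 0.073]))
s near [(np.float64(-0.0079), np.float64(0.0053)), (np.float64(-0.0102), np.float64(0.0091))]
top0 18 [[0.0318, -0.006, 0.0541], [0.0481, 0.002, 0.0615], [0.0646, 0.0068, 0.0651]]
(array([0, 3, 6, 0, 0, 0, 0, 0, 2, 7, 0, 0]), array([0.025, 0.029, 0.033, 0.037, 0.041, 0.045, 0.049, 0.053, 0.057,
       0.061, 0.065, 0.069, 0.073]))
s near [(np.float64(-0.0059), np.float64(0.0062)), (np.float64(-0.0066), np.float64(0.0075))]
```

>>> {"op": "servo_tool", "data": {"deltas": [{"hand":0.85,"x":-0.12,"y":0.02,"z":0.8,"yaw":0},{"hand":0.85,"x":-0.12,"y":0.02,"z":1.6,"yaw":0},{"hand":0.85,"x":-0.12,"y":0.02,"z":1.9,"yaw":0},{"hand":0.85,"x":-0.12,"y":0.02,"z":1.9,"yaw":0},{"hand":0.85,"x":-0.12,"y":0.02,"z":1.9,"yaw":0}]}}

```text
clock: 13.9
position: [0.537, 0.0086, 0.0836]
tool_rot: [2.023, 2.402, 0.001]
wrist_force: [0.9, 0.4, -0.8]
width: 0.212
```

Run:
```python
from h import *
go((.536,.0095,.0597),100);print(robot.get_obs()['position'])
```

```text
{'d': array([ 0.04, -0.03,  0.96]), 'xang': np.float64(99.8), 'q6': np.float64(-111.8), 'tilt': array([ 0.002, -0.   , -1.   ]), 'yaw': np.float64(-0.04)}
[0.5369981  0.0086212  0.08362902]
```

>>> {"op": "servo_tool", "data": {"deltas": [{"hand":0.85,"x":0.03,"y":-0.02,"z":0.4,"yaw":0},{"hand":0.85,"x":0.03,"y":-0.02,"z":0.6,"yaw":0},{"hand":0.85,"x":0.03,"y":-0.02,"z":0.8,"yaw":0},{"hand":0.85,"x":0.03,"y":-0.02,"z":0.9,"yaw":0},{"hand":0.85,"x":0.03,"y":-0.02,"z":0.9,"yaw":0}]}}

```text
clock: 14.52
position: [0.5357, 0.0092, 0.0603]
tool_rot: [-2.024, -2.403, 0.001]
wrist_force: [-1.4, -0.1, 1.9]
width: 0.213
```

Run:
```python
from h import *
go((.536,.0095,.0597),100);o=robot.get_obs();print(o['position'],o['wrist_force'],o['moment'])
```

```text
{'d': array([0.01, 0.01, 0.02]), 'xang': np.float64(99.8), 'q6': np.float64(-111.7), 'tilt': array([-0., -0., -1.]), 'yaw': np.float64(-0.04)}
[0.53568906 0.00915561 0.06028299] [-1.43128677 -0.14428072  1.86578618] [-0.17286422  0.26027748  0.0417332 ]
```

>>> {"op": "servo_tool", "data": {"deltas": [{"hand":0.85,"x":0,"y":0,"z":0.05,"yaw":0},{"hand":0.85,"x":0,"y":0,"z":0.05,"yaw":0},{"hand":0.85,"x":0,"y":0,"z":0.05,"yaw":0}]}}

```text
clock: 14.9
position: [0.536, 0.0092, 0.0593]
tool_rot: [2.023, 2.402, 0.0]
wrist_force: [-1.3, -1.5, 4.2]
width: 0.215
```

>>> {"op": "servo_tool", "data": {"deltas": [{"hand":0.75,"x":0,"y":0,"z":0,"yaw":0},{"hand":0.65,"x":0,"y":0,"z":0,"yaw":0},{"hand":0.6,"x":0,"y":0,"z":0,"yaw":0},{"hand":0.6,"x":0,"y":0,"z":0,"yaw":0},{"hand":0.6,"x":0,"y":0,"z":-0.6,"yaw":0},{"hand":0.6,"x":0,"y":0,"z":-1.5,"yaw":0},{"hand":0.6,"x":0,"y":0,"z":-3,"yaw":0},{"hand":0.4,"x":0,"y":0,"z":-4,"yaw":0}]}}

```text
clock: 15.9
position: [0.5366, 0.0091, 0.162]
tool_rot: [2.022, 2.401, 0.002]
wrist_force: [-0.3, 0.3, -0.7]
width: 0.59
```

>>> {"op": "servo_tool", "data": {"deltas": [{"hand":0,"x":1.5,"y":2,"z":0,"yaw":2},{"hand":0,"x":3,"y":4,"z":0,"yaw":4},{"hand":0,"x":4.5,"y":5,"z":0,"yaw":6},{"hand":0,"x":6,"y":5,"z":0,"yaw":8},{"hand":0,"x":6,"y":5,"z":0,"yaw":9}]}}

```text
clock: 16.52
position: [0.6331, 0.1814, 0.1599]
tool_rot: [-2.789, -1.445, -0.002]
wrist_force: [0.5, -0.1, 0.3]
width: 0.997
```

Run:
```python
from h import *
go((.511,.0695,.11),143);
L=[]
for n in('scene','top'):
    im,w=cloud(n);cv2.imwrite(f'pics/{n}4.png',im);np.save(f'{n}4.npy',w)
    v,u=dict(scene=(200,308),top=(227,338))[n]
    L.append(cv2.resize(im[v-40:v+40,u-40:u+40],(400,400),interpolation=cv2.INTER_CUBIC))
cv2.imwrite('pics/s4.png',np.hstack(L))
```

```text
{'d': array([-6.47, -1.41,  1.99]), 'xang': np.float64(54.8), 'q6': np.float64(-49.3), 'tilt': array([ 0.001,  0.001, -1.   ]), 'yaw': np.float64(-17.64)}
```

View pics/s4.png

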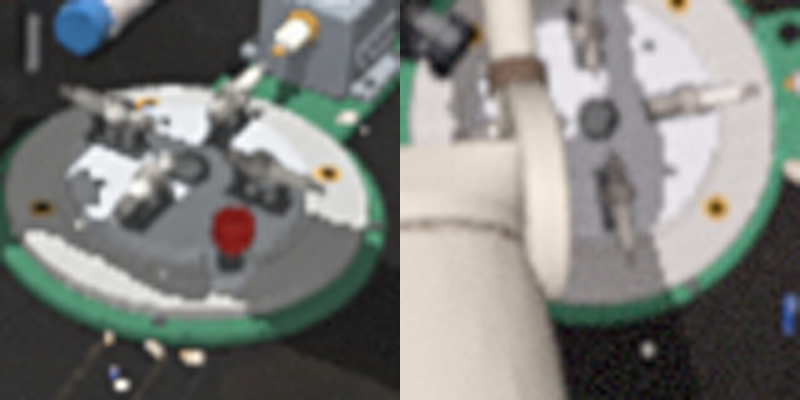

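The plug lies in its saddle, terminal outward (thin end at (320,185) in the scene crop), with the plunger at (235,230). I go to the plunger next.

>>> {"op": "servo_tool", "data": {"deltas": [{"hand":0.4,"x":-0.8,"y":-0.2,"z":0,"yaw":2},{"hand":0.4,"x":-1.6,"y":-0.4,"z":0,"yaw":4},{"hand":0.4,"x":-2.5,"y":-0.6,"z":0,"yaw":6},{"hand":0.4,"x":-3.3,"y":-0.8,"z":0,"yaw":8},{"hand":0.4,"x":-4.2,"y":-1,"z":0.3,"yaw":10},{"hand":0.4,"x":-5,"y":-1.2,"z":0.6,"yaw":12},{"hand":0.4,"x":-5.8,"y":-1.3,"z":1,"yaw":14},{"hand":0.4,"x":-6.47,"y":-1.41,"z":1.5,"yaw":16}]}}

```text
clock: 17.62
position: [0.5113, 0.0654, 0.1222]
tool_rot: [-3.064, 0.693, -0.003]
wrist_force: [-0.0, 0.2, 0.1]
width: 0.597
```

>>> {"op": "servo_tool", "data": {"deltas": [{"hand":0.4,"x":0,"y":0,"z":0,"yaw":2},{"hand":0.4,"x":0,"y":0,"z":0,"yaw":2}]}}

```text
clock: 17.88
position: [0.5115, 0.0659, 0.1221]
tool_rot: [-2.995, 0.947, -0.001]
wrist_force: [0.2, 0.3, -0.5]
width: 0.598
```

Run:
```python
from h import *
go((.5105,.070,.049),-35)
w=np.load('scene4.npy');im=cv2.imread('pics/scene4.png');hsv=cv2.cvtColor(im,cv2.COLOR_BGR2HSV)
m=((hsv[...,0]<8)|(hsv[...,0]>172))&(hsv[...,1]>120);m[:180]=0;m[230:]=0;m[:,:290]=0;m[:,340:]=0
p=w[m&(w[...,2]>.04)&(w[...,2]<.09)];print(len(p),p.min(0),p.max(0),p[p[:,2]>.075].mean(0))
```

```text
{'d': array([-0.13, -0.11,  2.92]), 'xang': np.float64(-35.1), 'q6': np.float64(29.0), 'tilt': array([ 0.001, -0.   , -1.   ]), 'yaw': np.float64(-0.02)}
59 [0.49535787 0.06410982 0.04826958] [0.51515673 0.08570229 0.081826  ] [0.50491138 0.07421792 0.07820776]
```

>>> {"op": "servo_tool", "data": {"deltas": [{"hand":0.4,"x":-0.14,"y":-0.12,"z":1,"yaw":0},{"hand":0.4,"x":-0.14,"y":-0.12,"z":2,"yaw":0},{"hand":0.4,"x":-0.14,"y":-0.12,"z":2.9,"yaw":0},{"hand":0.4,"x":-0.14,"y":-0.12,"z":2.9,"yaw":0},{"hand":0.6,"x":-0.14,"y":-0.12,"z":2.9,"yaw":0},{"hand":0.8,"x":-0.14,"y":-0.12,"z":2.9,"yaw":0},{"hand":0.8,"x":-0.14,"y":-0.12,"z":2.9,"yaw":0},{"hand":0.8,"x":-0.14,"y":-0.12,"z":2.9,"yaw":0}], "force": 40}}

```text
clock: 18.88
position: [0.5101, 0.0718, 0.0506]
tool_rot: [-2.994, 0.948, 0.001]
wrist_force: [-5.7, 3.8, 6.7]
width: 0.288
```

Run:
```python
from h import *
go((.5105,.070,.049),-35);o=robot.get_obs();print(o['position'],o['wrist_force'],o['moment'])
```

```text
{'d': array([0.05, 0.05, 0.06]), 'xang': np.float64(-35.2), 'q6': np.float64(29.6), 'tilt': array([-0.   ,  0.001, -1.   ]), 'yaw': np.float64(-0.03)}
[0.51014754 0.07179658 0.05057154] [-5.66651156  3.77549355  6.74114913] [ 0.47133506  0.81002985 -0.07422724]
```

>>> {"op": "servo_tool", "data": {"deltas": [{"hand":0.8,"x":-0.06,"y":0,"z":-0.2,"yaw":0},{"hand":0.8,"x":-0.06,"y":0,"z":-0.4,"yaw":0},{"hand":0.8,"x":-0.06,"y":0,"z":-0.55,"yaw":0},{"hand":0.8,"x":-0.06,"y":0,"z":-0.55,"yaw":0}]}}

```text
clock: 19.38
position: [0.5094, 0.0713, 0.0626]
tool_rot: [2.994, -0.95, 0.002]
wrist_force: [5.0, -2.5, -11.3]
width: 0.283
```

Run:
```python
from h import *
o=robot.get_obs();print(o['position'],o['wrist_force'],o['moment'],o['width'])
M=R.from_rotvec(o['tool_rot']).as_matrix();c=np.array([.5854,.018]);v=o['position'][:2]-c;print(np.linalg.norm(v),np.degrees(np.arctan2(v[1],v[0])))
for r in (np.linalg.norm(v),.092):
  for a in np.arange(7.5,91,7.5):
    t=np.radians(a);C=np.array([[np.cos(t),-np.sin(t)],[np.sin(t),np.cos(t)]])
    d=np.r_[(C-np.eye(2))@v,0]*np.r_[1,1,1];print(a,(M.T@d/.025).round(2)[:2],end=' ')
  print();break
```

```text
[0.50939204 0.07132758 0.06259533] [  5.03436499  -2.52573472 -11.33516497] [-0.50269186 -1.01999109  0.0187506 ] 0.28321422770869753
0.0928495603562279 144.9463027856661
7.5 [0.03 0.48] 15.0 [0.13 0.96] 22.5 [0.29 1.42] 30.0 [0.5  1.86] 37.5 [0.77 2.26] 45.0 [1.09 2.62] 52.5 [1.46 2.94] 60.0 [1.87 3.21] 67.5 [2.3  3.43] 75.0 [2.76 3.58] 82.5 [3.24 3.67] 90.0 [3.72 3.7 ]
```

>>> {"op": "servo_tool", "data": {"deltas": [{"hand":0.8,"x":0.03,"y":0.48,"z":0,"yaw":0},{"hand":0.8,"x":0.13,"y":0.96,"z":0,"yaw":0},{"hand":0.8,"x":0.29,"y":1.42,"z":0,"yaw":0},{"hand":0.8,"x":0.5,"y":1.86,"z":0,"yaw":0},{"hand":0.8,"x":0.77,"y":2.26,"z":0,"yaw":0},{"hand":0.8,"x":1.09,"y":2.62,"z":0,"yaw":0},{"hand":0.8,"x":1.46,"y":2.94,"z":0,"yaw":0},{"hand":0.8,"x":1.87,"y":3.21,"z":0,"yaw":0}]}}

```text
clock: 20.38
position: [0.5019, -0.0199, 0.0627]
tool_rot: [-2.991, 0.951, -0.003]
wrist_force: [7.8, 5.6, -11.2]
width: 0.288
```

Run:
```python
from h import *
o=robot.get_obs();print(o['position'],o['wrist_force'],o['moment'],o['width'])
c=np.array([.5854,.018]);v=o['position'][:2]-c;print(np.linalg.norm(v),np.degrees(np.arctan2(v[1],v[0])))
```

```text
[ 0.5019032  -0.01987927  0.06270847] [  7.8416287    5.64683758 -11.21238389] [ 7.86100682e-01 -1.56582692e+00  5.41735804e-04] 0.28751866263522846
0.09168726919426885 -155.59804099348906
```

>>> {"op": "servo_tool", "data": {"deltas": [{"hand":0.8,"x":0.43,"y":0.22,"z":0,"yaw":0},{"hand":0.8,"x":0.89,"y":0.34,"z":0,"yaw":0},{"hand":0.8,"x":1.37,"y":0.4,"z":0,"yaw":0},{"hand":0.8,"x":1.85,"y":0.4,"z":0,"yaw":0},{"hand":0.8,"x":1.85,"y":0.4,"z":0,"yaw":0},{"hand":0.8,"x":1.85,"y":0.4,"z":0,"yaw":0}]}}

```text
clock: 21.12
position: [0.5324, -0.0557, 0.0623]
tool_rot: [2.994, -0.95, -0.002]
wrist_force: [-0.4, -2.6, -10.6]
width: 0.287
```

Run:
```python
from h import *
o=robot.get_obs();print(o['position'],o['wrist_force'],o['moment'],o['width'])
c=np.array([.5854,.018]);v=o['position'][:2]-c;print(np.linalg.norm(v),np.degrees(np.arctan2(v[1],v[0]))+360)
```

```text
[ 0.53236322 -0.05574716  0.06233814] [ -0.41187088  -2.61179922 -10.5725167 ] [-0.41847921 -0.08975013 -0.02443801] 0.2866893986739298
0.09083800632731369 234.27742596485177
```

>>> {"op": "servo_tool", "data": {"deltas": [{"hand":0.8,"x":0,"y":0,"z":0.25,"yaw":0},{"hand":0.8,"x":0,"y":0,"z":0.5,"yaw":0},{"hand":0.8,"x":0,"y":0,"z":0.55,"yaw":0},{"hand":0.8,"x":0,"y":0,"z":0.55,"yaw":0}]}}

```text
clock: 21.62
position: [0.5339, -0.0566, 0.0507]
tool_rot: [2.993, -0.949, 0.004]
wrist_force: [-4.2, -3.7, 2.5]
width: 0.289
```

Run:
```python
from h import *
o=robot.get_obs();print(o['position'],o['wrist_force'],o['moment'],o['width'])
c=np.array([.5854,.018]);v=o['position'][:2]-c;print(np.linalg.norm(v),np.degrees(np.arctan2(v[1],v[0]))+360)
```

```text
[ 0.53391279 -0.05662079  0.05068442] [-4.17082761 -3.69766345  2.50055304] [-0.76795159  0.69689222  0.03150154] 0.2887077121418667
0.09065977511331968 235.39491382355965
```

>>> {"op": "servo_tool", "data": {"deltas": [{"hand":0.6,"x":0,"y":0,"z":0,"yaw":0},{"hand":0.5,"x":0,"y":0,"z":0,"yaw":0},{"hand":0.4,"x":0,"y":0,"z":0,"yaw":0},{"hand":0.4,"x":0,"y":0,"z":-1,"yaw":0},{"hand":0.4,"x":0,"y":0,"z":-3,"yaw":0},{"hand":0.2,"x":-0.5,"y":2,"z":-4.5,"yaw":0},{"hand":0,"x":-1,"y":4,"z":-4.5,"yaw":0},{"hand":0,"x":-1,"y":5,"z":-4.5,"yaw":0}]}}

```text
clock: 22.62
position: [0.4393, -0.1443, 0.1622]
tool_rot: [2.993, -0.952, 0.003]
wrist_force: [0.2, 1.1, 0.0]
width: 0.998
```

Run:
```python
from h import *
print(robot.get_obs()['position']);go((.6173,-.1699,.14),-67.3)
L=[]
for n in('scene','top'):
    im,w=cloud(n);cv2.imwrite(f'pics/{n}5.png',im);np.save(f'{n}5.npy',w)
    hsv=cv2.cvtColor(im,cv2.COLOR_BGR2HSV);m=((hsv[...,0]<8)|(hsv[...,0]>172))&(hsv[...,1]>120)
    k=m&(np.hypot(w[...,0]-.533,w[...,1]+.057)<.03)&(w[...,2]>.05);p=w[k]
    print(n,len(p),p.min(0),p.max(0),np.median(p,0)) if len(p) else print(n,'none')
    v,u=dict(scene=(180,320),top=(210,360))[n]
    L.append(cv2.resize(im[v-50:v+50,u-50:u+50],(400,400),interpolation=cv2.INTER_CUBIC))
cv2.imwrite('pics/s5.png',np.hstack(L))
```

```text
[ 0.43933619 -0.14426926  0.16221007]
{'d': array([ 6.4 , -3.27,  0.9 ]), 'xang': np.float64(-35.3), 'q6': np.float64(2.1), 'tilt': array([ 0.001, -0.001, -1.   ]), 'yaw': np.float64(6.41)}
scene 62 [ 0.51808924 -0.06565787  0.05179809] [ 0.54029635 -0.04175903  0.08434813] [ 0.52841197 -0.05153943  0.07605398]
top 48 [ 0.52492909 -0.06795256  0.07162485] [ 0.54275052 -0.0472076   0.08201753] [ 0.5337697  -0.05723147  0.0762708 ]
```

View pics/s5.png

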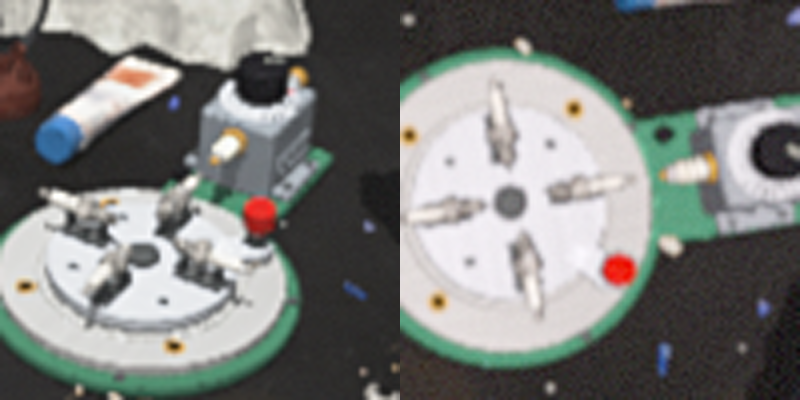

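The plug faces the electrode, the plunger sits at its home height (top z 0.076, as at the start), and it has moved 90° round. Now I feed the electrode.

>>> {"op": "servo_tool", "data": {"deltas": [{"hand":0,"x":1.6,"y":-0.8,"z":0,"yaw":0},{"hand":0,"x":3.4,"y":-1.7,"z":0,"yaw":0},{"hand":0,"x":5.2,"y":-2.6,"z":0,"yaw":0},{"hand":0,"x":6.4,"y":-3.27,"z":0,"yaw":0},{"hand":0,"x":6.4,"y":-3.27,"z":0.4,"yaw":0},{"hand":0,"x":6.4,"y":-3.27,"z":0.4,"yaw":0}]}}

```text
clock: 23.48
position: [0.617, -0.1674, 0.1494]
tool_rot: [-2.994, 0.949, 0.006]
wrist_force: [-0.6, -0.2, -0.6]
width: 1.003
```

Run:
```python
from h import *
go((.6172,-.1696,.091))
```

```text
{'d': array([0.07, 0.07, 2.34]), 'xang': np.float64(-35.2), 'q6': np.float64(9.2), 'tilt': array([-0.003,  0.002, -1.   ])}
```

>>> {"op": "servo_tool", "data": {"deltas": [{"hand":0,"x":0.05,"y":0.05,"z":0.8,"yaw":0},{"hand":0,"x":0.05,"y":0.05,"z":1.6,"yaw":0},{"hand":0,"x":0.05,"y":0.05,"z":2.33,"yaw":0},{"hand":0,"x":0.05,"y":0.05,"z":2.33,"yaw":0},{"hand":0.3,"x":0.05,"y":0.05,"z":2.33,"yaw":0},{"hand":0.3,"x":0.05,"y":0.05,"z":2.33,"yaw":0}]}}

```text
clock: 24.22
position: [0.6193, -0.1708, 0.0943]
tool_rot: [2.994, -0.95, 0.003]
wrist_force: [0.0, 0.3, -1.0]
width: 0.699
```

Run:
```python
from h import *
go((.6172,-.1696,.091))
```

```text
{'d': array([-0.09,  0.01,  0.13]), 'xang': np.float64(-35.2), 'q6': np.float64(9.0), 'tilt': array([ 0.002, -0.001, -1.   ])}
```

>>> {"op": "servo_tool", "data": {"deltas": [{"hand":0.3,"x":-0.07,"y":0.01,"z":0.12,"yaw":0},{"hand":0.3,"x":-0.07,"y":0.01,"z":0.12,"yaw":0},{"hand":0.6,"x":-0.07,"y":0.01,"z":0.12,"yaw":0},{"hand":0.6,"x":-0.07,"y":0.01,"z":0.12,"yaw":0},{"hand":0.6,"x":-0.07,"y":0.01,"z":0.12,"yaw":0},{"hand":0.6,"x":-0.07,"y":0.01,"z":0.12,"yaw":0}]}}

```text
clock: 24.98
position: [0.6173, -0.1698, 0.0906]
tool_rot: [2.994, -0.95, 0.001]
wrist_force: [-0.1, -0.8, 2.5]
width: 0.503
```

Run:
```python
from h import *
go((.6172,-.1696,.091));o=robot.get_obs();print(o['width'],o['wrist_force'],o['moment'])
```

```text
{'d': array([-0.01, -0.01, -0.02]), 'xang': np.float64(-35.2), 'q6': np.float64(9.0), 'tilt': array([ 0.001, -0.   , -1.   ])}
0.502769477117518 [-0.13839775 -0.83510122  2.4529528 ] [-0.12301086 -0.10534993  0.03194488]
```

>>> {"op": "servo_tool", "data": {"deltas": [{"hand":0.6,"x":0,"y":0,"z":0,"yaw":1.5},{"hand":0.6,"x":0,"y":0,"z":0,"yaw":3},{"hand":0.6,"x":0,"y":0,"z":0,"yaw":4.5},{"hand":0.6,"x":0,"y":0,"z":0,"yaw":6},{"hand":0.6,"x":0,"y":0,"z":0,"yaw":7.5},{"hand":0.6,"x":0,"y":0,"z":0,"yaw":9},{"hand":0.6,"x":0,"y":0,"z":0,"yaw":10.5},{"hand":0.6,"x":0,"y":0,"z":0,"yaw":12}]}}

```text
clock: 25.98
position: [0.6173, -0.1697, 0.0905]
tool_rot: [-2.113, 2.324, -0.001]
wrist_force: [0.8, -0.2, 2.2]
width: 0.505
```

>>> {"op": "servo_tool", "data": {"deltas": [{"hand":0.6,"x":0,"y":0,"z":0,"yaw":1},{"hand":0.6,"x":0,"y":0,"z":0,"yaw":2},{"hand":0.6,"x":0,"y":0,"z":0,"yaw":3},{"hand":0.6,"x":0,"y":0,"z":0,"yaw":3},{"hand":0.6,"x":0,"y":0,"z":0,"yaw":3}]}}

```text
clock: 26.6
position: [0.6173, -0.1698, 0.0905]
tool_rot: [-1.799, 2.575, -0.001]
wrist_force: [-0.0, -0.6, 3.5]
width: 0.505
```

Run:
```python
from h import *
go((.6172,-.1696,.091));o=robot.get_obs();print(o['width'],o['wrist_force'],o['moment'])
```

```text
{'d': array([-0.01,  0.  , -0.02]), 'xang': np.float64(-110.1), 'q6': np.float64(84.0), 'tilt': array([ 0.001, -0.   , -1.   ])}
0.5054360847301321 [-0.01873474 -0.64863146  3.49709476] [-0.10034332 -0.10465294  0.03497366]
```

Turned by 75°. I release, retreat straight up and away, and check.

>>> {"op": "servo_tool", "data": {"deltas": [{"hand":0.4,"x":0,"y":0,"z":0,"yaw":0},{"hand":0.2,"x":0,"y":0,"z":0,"yaw":0},{"hand":0,"x":0,"y":0,"z":0,"yaw":0},{"hand":0,"x":0,"y":0,"z":-1.5,"yaw":0},{"hand":0,"x":0,"y":0,"z":-3.5,"yaw":0},{"hand":0,"x":2,"y":2,"z":-4,"yaw":0},{"hand":0,"x":4,"y":4,"z":-4,"yaw":0},{"hand":0,"x":6,"y":4,"z":-4,"yaw":0}]}}

```text
clock: 27.6
position: [0.4695, -0.2738, 0.1896]
tool_rot: [1.8, -2.575, -0.003]
wrist_force: [1.2, -1.8, -0.6]
width: 0.997
```

Run:
```python
from h import *
print(robot.get_obs()['position'])
L=[]
for n in('scene','top'):
    im,w=cloud(n);cv2.imwrite(f'pics/{n}6.png',im)
    if n=='top':
        L.append(cv2.resize(im[160:260,320:420],(400,400),interpolation=cv2.INTER_CUBIC));L.append(cv2.resize(im[176:216,379:429],(400,320),interpolation=cv2.INTER_CUBIC))
L[1]=cv2.copyMakeBorder(L[1],0,80,0,0,cv2.BORDER_CONSTANT)
cv2.imwrite('pics/s6.png',np.hstack(L))
```

```text
[ 0.46952281 -0.2738449   0.18964311]
```

View pics/s6.png

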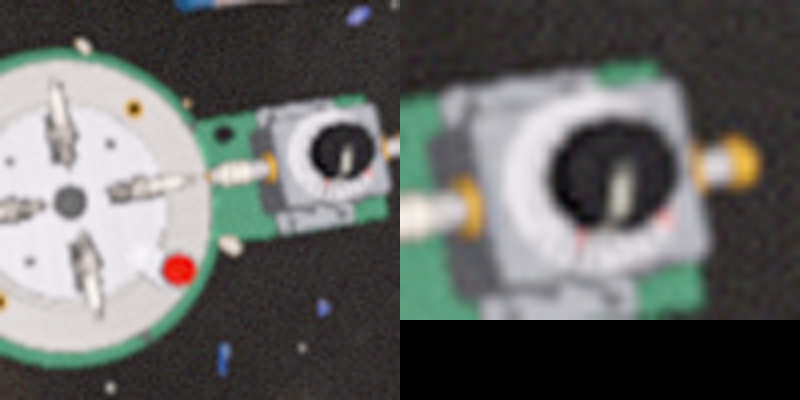

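Run:
```python
from h import *
P=lambda x,y:(379+(x-400+.5)/8-.5,176+(y+.5)/8-.5)
c=np.array([.6173,-.1697])
A=lambda x,y,z:(lambda d:np.degrees(np.arctan2(d[1],d[0])))(ray('top',*P(x,y),z)[:2]-c)
print('tip before',A(670,195,.12),'after',A(615,215,.12),'red marks',A(665,217,.086),A(581,235,.086))
def th(f):
    h=cv2.cvtColor(cv2.imread(f),cv2.COLOR_BGR2HSV)[180:210,415:435];m=(h[...,0]>12)&(h[...,0]<32)&(h[...,1]>120);y,x=np.nonzero(m);
    return 415+x.mean(),180+y.mean(),415+x.max()
a,b=th('pics/top2.png'),th('pics/top6.png');print(a,b,'thimble moved mm',1e3*np.linalg.norm(ray('top',*a[:2],.066)-ray('top',*b[:2],.066)))
```

```text
tip before -113.94838341907777 after 164.7714847672721 red marks -111.78237098960082 164.30288340446737
(np.float64(425.55), np.float64(195.15), np.int64(427)) (np.float64(421.5217391304348), np.float64(195.7826086956522), np.int64(423)) thimble moved mm 12.394165212031375
```

Run:
```python
from h import *
P=lambda x,y:(379+(x-400+.5)/8-.5,176+(y+.5)/8-.5)
c=ray('top',*P(613,172),.12)[:2]
for p in((670,195),(615,215)):
    d=ray('top',*P(*p),.12)[:2]-c;print(np.degrees(np.arctan2(d[1],d[0])))
o=robot.get_obs();print(o['clock'],o['wrist_force']);robot.finish_job()
```

```text
-111.43231026282949
-178.50002459237012
27.7 [ 0.81764052 -0.42210983  0.83458528]
the job is handed in; nothing more can be done
```

The whole sequence was carried out in order and the job was handed in at 27.7 s; no verdict was reported. I wound the gap knob back to its stop and laid the plug in the empty saddle, terminal outward. I then lifted the plunger, swung the table one hole counter-clockwise and let the pin drop. Last, I turned the knob 75° clockwise, which is five clicks.

What the last checks showed:
- **Back stop:** before feeding, the white line stood at -114° against -112° for the red back mark. The first grip on the knob was about 3 mm off centre, so I regripped before finishing the winding.
- **Plug:** the pictures show it in its saddle, terminal outward and facing the electrode.
- **Index pin:** the plunger came round 90.5° by the top camera. Its top is back at its starting height (0.076 m against 0.077 m), so the pin is home.
- **Five clicks:** the hand turned 75°, and the feed-screw end moved 12.4 mm against the 12.5 mm expected.
- **Check that disagreed:** the line's own angle change came out at 67° or 81° depending on which knob centre I used. That blurry reading only brackets 75°. I relied on the hand turn and the feed travel instead.

No bystander was touched on purpose, but I did not re-measure their positions at the end. I viewed 10 pictures.

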